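# Clamp the cleaner head and run it up on the test console

### The job

Turn the orange clamp handle on the test cradle clockwise until it clicks past its detent and locks the cleaner head; then, with the clamp locked, press the console keys one at a time in the order green, yellow, blue, each all the way down so that it latches. Do not press the red stop key, and leave the loose things on the bench where they are.

Things in the scene. Friction and masses are not known exactly. Their poses are not given: they have to be found in the camera images.
- cradle: Grey test cradle 300 x 310 mm, fixed to the bench, deck 34 mm high, holding the polished cleaner head (up to 157 mm high, over the cradle's y from -150 to +25 mm). Origin on the bench under the deck, x away from the robot at yaw 0. Orange clamp handle stands at (-20, +85) mm in this frame
- clamp_grip (a point): Grip point of the clamp handle: on its upright turning axis, 128 mm above the bench, in the middle of an orange bar 100 mm long (along this frame's x), 20 mm wide (y) and 32 mm high (from 110 to 142 mm above the bench). The frame turns with the handle. Under it a yellow tongue points to +x (75 to 85 mm above the bench)
- clamp (a joint): Clamp handle angle in rad, growing clockwise seen from above: 0 unclamped (against its stop), 1.3 locked with the tongue over the cleaner's lip. Stiff detent: about 0.15 N m pushes it back to 0 until half way (0.65), then it clicks over and runs to 1.3 by itself and stays. It springs back if let go before half way
- console: White test console, 210 x 220 mm, fixed to the bench, key panel 70 mm above the bench. Origin on the bench under its centre, x away from the robot at yaw 0. Four keys in a 2 x 2 block, 72 mm apart, at x = -48 and +24 mm, y = -36 and +36 mm in this frame; which colour is where varies
- green_top (a point): Green key cap, 44 x 44 mm square, on the test console; point at the centre of its top face, 24 mm above the console panel when up, z up
- green_key (a joint): Green key: 0 up, 0.012 m fully down. Sprung, about 3.5 N at the start, easing off; past about 6 mm it snaps down by itself and stays latched down (it cannot be lifted again)
- yellow_top (a point): Yellow key cap, 44 x 44 mm square, on the test console; point at the centre of its top face, 24 mm above the console panel when up, z up
- yellow_key (a joint): Yellow key: 0 up, 0.012 m fully down. Sprung, about 3.5 N at the start, easing off; past about 6 mm it snaps down by itself and stays latched down (it cannot be lifted again)
- blue_top (a point): Blue key cap, 44 x 44 mm square, on the test console; point at the centre of its top face, 24 mm above the console panel when up, z up
- blue_key (a joint): Blue key: 0 up, 0.012 m fully down. Sprung, about 3.5 N at the start, easing off; past about 6 mm it snaps down by itself and stays latched down (it cannot be lifted again)
- red_top (a point): Red key cap, 44 x 44 mm square, on the test console; point at the centre of its top face, 24 mm above the console panel when up, z up
- red_key (a joint): Red stop key: 0 up, 0.012 m fully down; springs back up (3 to 6.6 N). Not to be pressed
- screwdriver: Blue-handled screwdriver lying on the bench between cradle and console, 200 mm long, along its x, 26 mm thick; a bystander. Origin at the centre of its underside
- wheel: Black cleaner wheel with a steel hub, lying flat on the cradle deck, 84 mm across, 26 mm high; a bystander. Origin at the centre of its underside
- oil: Yellow oil bottle with red cap, 60 mm across, 150 mm high; a bystander. Origin at the centre of its underside
- brush_roll: Brush roll with square black ends, lying along its y, 268 mm long, 52 mm thick; a bystander. Origin at the centre of its underside
- wrench: Steel wrench lying flat, 180 mm long along its x; a bystander. Origin at the centre of its underside
- mug: Blue mug, 80 mm across, 90 mm high; a bystander. Origin at the centre of its underside
- pulley: Brass pulley, 70 mm across, 38 mm high; a bystander. Origin at the centre of its underside

How it is judged:
On the way, in this order (a step that is already met when the one before it is completed fails the run):
1. the clamp handle has clicked over and locked (value of joint clamp above 1.1 rad), for 0.2 s.
2. the green key is latched down (value of joint green_key above 0.009 m), for 0.2 s.
3. the yellow key is latched down (value of joint yellow_key above 0.009 m), for 0.2 s.
4. the blue key is latched down (value of joint blue_key above 0.009 m), for 0.2 s.
At the end, for the whole second after the job is handed in: The clamp is locked (over 1.1 rad), the green, yellow and blue keys are latched down (over 9 mm), the red key is up (under 3 mm), and the loose things lie still (value of joint clamp above 1.1 rad and value of joint each of green_key, yellow_key, blue_key above 0.009 m and value of joint red_key below 0.003 m and linear speed of each of screwdriver, wheel, oil, brush_roll, wrench, mug, pulley below 0.02 m/s); the robot touches nothing.
It fails at once if a key is pressed down while the clamp is not locked (value of joint clamp below 0.9 rad and value of joint any of green_key, yellow_key, blue_key above 0.009 m).
It fails at once if the yellow key goes down before the green (value of joint yellow_key above 0.009 m and value of joint green_key below 0.006 m).
It fails at once if the blue key goes down before the yellow (value of joint blue_key above 0.009 m and value of joint yellow_key below 0.006 m).
It fails at once if the red stop key is pressed more than 5 mm (value of joint red_key above 0.005 m).
It fails at once if a loose thing is moved more than 30 mm (distance of any of screwdriver, wheel, oil, brush_roll, wrench, mug, pulley from where it was at the start of the episode above 0.03 m).
It also fails if it takes over 59 s, if anything falls off the work surface, if the arm or the gripper's body presses on something with over 40 N, if the wrist force passes 120 N, or if a joint passes its speed limit or range.

### The arm

A 7-joint arm with a two-finger parallel gripper is mounted at the origin on the work surface. World frame = base frame: x ahead of the robot, y to its left, z up, the work surface at z = 0. Lengths are in m, angles in rad, forces in N, time in s.
With the tool pointing down it reaches from about 0.4 to 0.9 m from the base axis. Payload 5.6 kg.
Tool frame: the origin (TCP) lies at the very end of the fingers, on their centre line; the grasp point (between the pads) lies robot.hold_point_z behind it (robot.hold_point_z is the distance from the TCP to the grasp point, in m); z points along the fingers, y is the line along which they close (so a half turn about z gives the same grasp; the last joint's range is limited). The gripper opens to 92 mm and grips with 3 to 60 N. Pads are 20 mm wide; open, the fingers measure 128 mm over their backs; the gripper's body (75 mm by 189 mm) begins 69 mm behind the grasp point.
Start: joints at [-1.159, 0.468, -0.012, 1.603, 0.006, 1.071, -0.056], TCP at [0.286, 0.584, 0.215] pointing down, gripper open.
Joint ranges: [-2.53, 2.53], [-0.31, 2.02], [-1.57, 1.55], [0.28, 2.44], [-1.29, 4.43], [0.15, 1.84], [-2.92, 2.92]. Speed limits (rad/s): [2.57, 2.57, 3.14, 3.14, 3.14, 3.14, 3.14].

### API

Orientations are given as a rotation vector (axis times angle).
In Python, from plant import robot gives the robot as it stands.
- The arm moves only by the tool carry_out, never from a script. Its arguments are lists of equal length, an entry for each row: "grip": the finger opening in mm, from 0 to 91.9; "translation": the shift along the world's x, y, z normalised to -1 to 1, where 1 is 0.08 m, a list of three; "yaw": the turn about the world's z normalised to -1 to 1, where 1 is 2 pi rad. A call has exactly 5 rows; each row is the pose to reach, as a shift and turn from the pose commanded when the call began, turning the shorter way round; what a row does not reach only later rows make up. A row lasts 1/10 s, in which the tool goes at most 50 mm and 8.59 degrees, less where a joint would pass 70% of its speed; a pose out of reach is approached as far as the arm can. A call with a number of a shift or a turn outside -1 to 1 is refused whole. A call with a gripper value outside its range is refused whole. The fingers move at their own pace and stop on an object; "force" is the grip in N (left out, the last holds). Time passes only in rows, so rows that repeat a pose let the fingers close, or fill a call up. It gives the time, the measured TCP pose, the force, the opening and the grip force at its end, in the units of the state.
- robot.get_obs(): the state, without advancing time (a new reading comes with each control period).
- robot.grab_frame(name): name is "scene" or "top" or "wrist"; returns (picture, depth): 400x640x3 uint8, red, green, blue; 400x640 float32, m along the optical axis (not along the pixel's ray), 0 where there is no reading.
- robot.get_calibration(name): a dict with "fx", "fy", "cx", "cy" (pixels), "extrinsics" (4x4, takes a point from camera to world coordinates); the wrist camera has in their place "T_tool_cam" (4x4, takes a point from camera to tool coordinates, whose origin is the TCP and whose axes are the flange's). Camera axes: x right, y down, z forward; pixel columns grow to the right and rows downward; lengths in m; the calibration is good to about 2 mm. A picture is of the moment at which its call begins: read the wrist's pose just before it. get_calibration takes no time and is no camera call.
- robot.job_done(): hands the job in; it is judged then, once.
The state is a dict: "time_s": time; "joints": joint angles; "joint_velocities": joint speeds; "tau": joint torques, N m; "ee_pos": TCP position; "tcp_rot": TCP orientation; "contact_force": force on the tool from outside, world axes, zero at the start; "wrist_torque": the same for the moment, N m; "width": opening from 0.0 (shut) to 1.0 (fully open); "finger_force": force on a finger pad.
Only numpy, scipy, OpenCV 4.12 (cv2) and the standard library are available. Lean on these libraries where they do the work, as an engineer would, in place of code of your own. Each camera call takes 0.05 s, during which the arm holds its last target. There are 200 camera calls.

## Working session

There is one attempt and no reset: what is moved stays moved. The work goes in short steps, Python scripts to look and compute and a tool call to move; the robot and the scene stay as the last step left them, time stands still between calls to the robot, and variables do not carry over. Pictures are saved under pics/ and viewed, at most 10 in all, crops included, and the job is handed in when it is done.

Besides the shell and the picture viewer there is one more tool, called as name([rows], argument=value, ...), one row to a line, values as JSON. carry_out: Moves the arm, as the interface text tells. Its arguments: {"type":"object","properties":{"grip":{"type":"array"},"translation":{"type":"array"},"yaw":{"type":"array"},"force":{"type":"number"}},"required":["grip","translation","yaw"]}

```bash
mkdir -p pics; cat > h.py <<'E'
import numpy as np,cv2
from plant import robot
def snap(n,f):
    im,d=robot.grab_frame(n); cv2.imwrite(f'pics/{f}.png',im[:,:,::-1]); np.save(f'pics/{f}.npy',d); return im,d
def world(n,f,u,v):
    c=robot.get_calibration(n); d=np.load(f'pics/{f}.npy'); z=np.median(d[v-1:v+2,u-1:u+2])
    return (c['extrinsics']@[(u-c['cx'])/c['fx']*z,(v-c['cy'])/c['fy']*z,z,1])[:3].round(4)
E
python3 - <<'E'
from h import *
snap('top','top1');snap('scene','scene1')
print(robot.get_obs(),robot.hold_point_z)
E
```

```text
{'time_s': 0.1, 'joints': array([-1.1590223 ,  0.46828136, -0.01157773,  1.60350436,  0.00602392,
        1.07142483, -0.05631345]), 'joint_velocities': array([ 2.64573335e-06, -1.27675105e-03, -6.12282892e-04, -1.24033119e-03,
        3.38911624e-04, -1.39137833e-03,  1.57719412e-03]), 'tau': array([ 7.25924983e-04, -5.21653998e+01, -1.25036945e-02, -2.44368196e+01,
       -5.68059878e-02,  1.42057036e-02,  6.66963751e-05]), 'ee_pos': array([0.28537137, 0.58342846, 0.21375189]), 'tcp_rot': array([-7.08305382e-01, -3.06048490e+00,  2.46630768e-03]), 'contact_force': array([ 1.27163589, -1.30665633,  1.12628282]), 'wrist_torque': array([-0.00571728, -0.03950323, -0.07597903]), 'finger_force': 0.0, 'width': 1.000203854714707} 0.0187
```

View pics/top1.png

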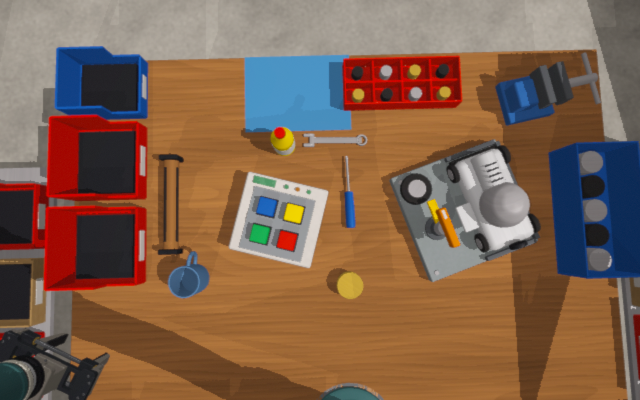

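View pics/scene1.png

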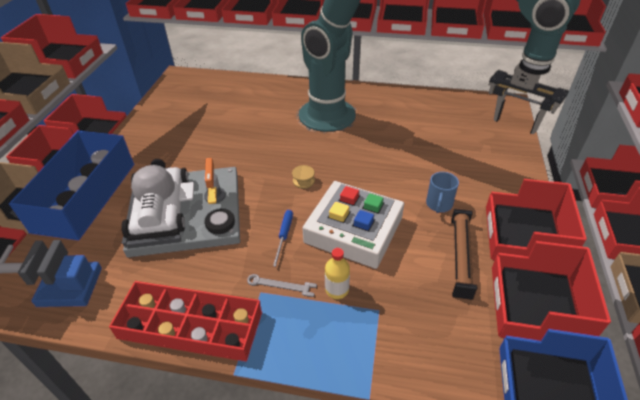

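The top view shows the console keys at about green (260,234), yellow (294,213), blue (267,206) and red (287,240). The orange handle bar is near (449,228) and the cleaner head is to its right.

```bash
python3 - <<'E'
from h import *
im=cv2.imread('pics/top1.png')
cv2.imwrite('pics/crop1.png',cv2.resize(im[140:290,385:545],None,fx=5,fy=5,interpolation=cv2.INTER_CUBIC)[:600])
for k,(u,v) in dict(green=(260,234),yellow=(294,213),blue=(267,206),red=(287,240),h1=(449,228),oil=(281,133),mug=(187,280),pul=(350,286),sd1=(350,222),sd2=(346,160)).items(): print(k,world('top','top1',u,v))
# colour masks -> world points
c=robot.get_calibration('top');d=np.load('pics/top1.npy');E=c['extrinsics']
v,u=np.mgrid[:400,:640];P=np.stack([(u-c['cx'])/c['fx']*d,(v-c['cy'])/c['fy']*d,d],-1)@E[:3,:3].T+E[:3,3]
hsv=cv2.cvtColor(im,cv2.COLOR_BGR2HSV)
def reg(n,h0,h1,box,z0,z1):
    x0,y0,x1,y1=box
    m=(hsv[...,0]>=h0)&(hsv[...,0]<=h1)&(hsv[...,1]>150)&(hsv[...,2]>90)&(P[...,2]>z0)&(P[...,2]<z1)&(u>x0)&(u<x1)&(v>y0)&(v<y1)
    q=P[m];r=cv2.minAreaRect((q[:,:2]*1000).astype(np.float32));print(n,len(q),r,q[:,2].mean().round(4),q.mean(0).round(4))
reg('bar',5,19,(425,195,470,255),.12,.16)
reg('tongue',20,35,(420,190,450,235),.06,.1)
K=(235,190,310,255)
reg('g',45,80,K,.085,.11);reg('y',20,35,K,.085,.11);reg('b',100,125,K,.085,.11);reg('r',0,6,K,.085,.11)
m=(P[...,2]>.12)&(u>400)&(u<550)&(v>130)&(v<280);print(P[m].min(0),P[m].max(0))
E
```

```text
green [0.5201 0.219  0.0938]
yellow [0.5711 0.1319 0.0931]
blue [0.5908 0.2002 0.0936]
red [0.5032 0.151  0.0935]
h1 [ 0.5224 -0.2446  0.1422]
oil [0.7645 0.156  0.1491]
mug [0.4006 0.4332 0.0051]
pul [ 0.3771 -0.0087  0.0388]
sd1 [ 0.5465 -0.0153  0.0249]
sd2 [ 0.7191 -0.0106  0.0145]
bar 379 ((524.7978515625, -245.73484802246094), (98.97013092041016, 21.601970672607422), 19.259639739990234) 0.138 [ 0.5218 -0.2436  0.138 ]
tongue 148 ((567.8499755859375, -229.4617462158203), (59.64441680908203, 21.266420364379883), 18.75542640686035) 0.0837 [ 0.5718 -0.2257  0.0837]
g 294 ((521.4332275390625, 221.6973876953125), (43.0636100769043, 42.87849044799805), 74.58739471435547) 0.0932 [0.5214 0.2211 0.0932]
y 293 ((571.8320922851562, 133.8195343017578), (43.594791412353516, 43.381256103515625), 74.63618469238281) 0.0932 [0.5717 0.1336 0.0932]
b 293 ((590.4382934570312, 203.1060333251953), (43.579158782958984, 43.393829345703125), 74.663818359375) 0.0934 [0.5902 0.2028 0.0934]
r 298 ((502.6587829589844, 152.70216369628906), (43.36117935180664, 43.51125717163086), 74.72575378417969) 0.0932 [0.5026 0.1524 0.0932]
[ 0.47586498 -0.44560582  0.12000133] [0.70765412 0.06880383 1.08811886]
```

View pics/crop1.png

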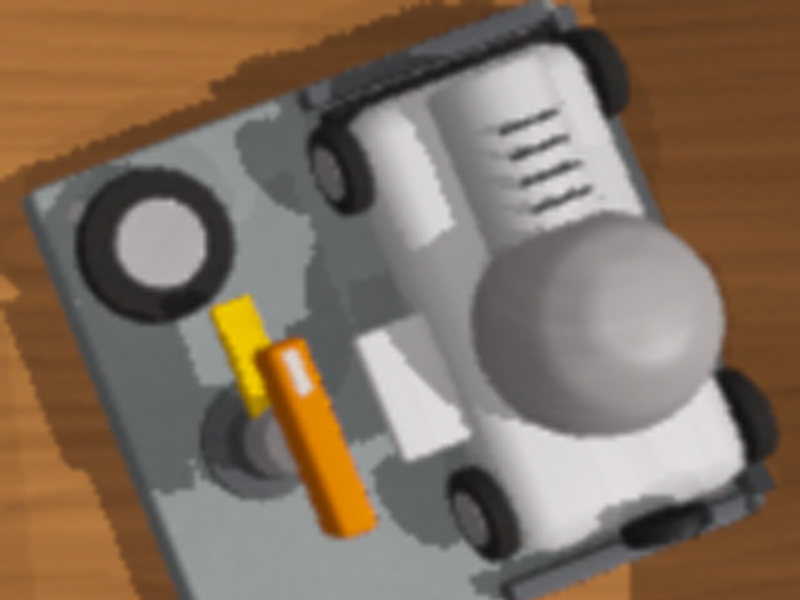

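Bar is centred at about (0.524, -0.246) with its long axis at 19°, so the tool has to turn +45° to grip across it. I'll start the transit now.

carry_out([
  [0.2,-0.2,0.1],
  [0.4,-0.4,0.1],
  [0.6,-0.6,0.1],
  [0.8,-0.8,0.1],
  [1,-1,0.1],
], grip=[80,70,60,60,60], yaw=[0.008,0.016,0.024,0.032,0.042])

```text
time_s: 0.6
ee_pos: [0.366, 0.503, 0.2221]
tcp_rot: [-0.296, -3.127, 0.001]
contact_force: [0.4, 0.4, -0.1]
width: 0.649
finger_force: 0.0
```

carry_out([
  [0.2,-0.2,0],
  [0.4,-0.4,0],
  [0.6,-0.6,0],
  [0.8,-0.8,0],
  [1,-1,0],
], grip=[60,60,60,60,60], yaw=[0.008,0.016,0.024,0.032,0.042])

```text
time_s: 1.1
ee_pos: [0.446, 0.423, 0.2221]
tcp_rot: [0.118, -3.139, 0.001]
contact_force: [-0.4, -0.5, -0.0]
width: 0.655
finger_force: 0.0
```

carry_out([
  [0.2,-0.2,0],
  [0.4,-0.4,0],
  [0.6,-0.6,0],
  [0.8,-0.8,0],
  [1,-1,0],
], grip=[60,60,60,60,60], yaw=[0.008,0.016,0.024,0.032,0.042])

```text
time_s: 1.6
ee_pos: [0.5259, 0.343, 0.2221]
tcp_rot: [0.53, -3.096, 0.001]
contact_force: [0.1, 0.2, 0.4]
width: 0.654
finger_force: 0.0
```

carry_out([
  [0,-0.2,0],
  [0,-0.4,0],
  [0,-0.6,0],
  [0,-0.8,0],
  [0,-1,0],
], grip=[60,60,60,60,60], yaw=[0,0,0,0,0])

```text
time_s: 2.1
ee_pos: [0.525, 0.2629, 0.2228]
tcp_rot: [-0.527, 3.097, 0.0]
contact_force: [0.9, -0.0, 0.7]
width: 0.65
finger_force: 0.0
```

carry_out([
  [0,-0.2,0],
  [0,-0.4,0],
  [0,-0.6,0],
  [0,-0.8,0],
  [0,-1,0],
], grip=[60,60,60,60,60], yaw=[0,0,0,0,0])

```text
time_s: 2.6
ee_pos: [0.5256, 0.1826, 0.2226]
tcp_rot: [-0.526, 3.097, 0.0]
contact_force: [-0.5, -0.3, -0.4]
width: 0.653
finger_force: 0.0
```

carry_out([
  [0,-0.2,0],
  [0,-0.4,0],
  [0,-0.6,0],
  [0,-0.8,0],
  [0,-1,0],
], grip=[60,60,60,60,60], yaw=[0,0,0,0,0])

```text
time_s: 3.1
ee_pos: [0.5255, 0.1026, 0.2226]
tcp_rot: [-0.527, 3.097, 0.0]
contact_force: [0.6, -0.5, -0.3]
width: 0.654
finger_force: 0.0
```

carry_out([
  [0,-0.2,0],
  [0,-0.4,0],
  [0,-0.6,0],
  [0,-0.8,0],
  [0,-1,0],
], grip=[60,60,60,60,60], yaw=[0,0,0,0,0])

```text
time_s: 3.6
ee_pos: [0.5254, 0.0226, 0.2226]
tcp_rot: [-0.526, 3.097, 0.0]
contact_force: [0.1, 1.1, -0.5]
width: 0.655
finger_force: 0.0
```

carry_out([
  [0,-0.2,0],
  [0,-0.4,0],
  [0,-0.6,0],
  [0,-0.8,0],
  [0,-1,0],
], grip=[60,60,60,60,60], yaw=[0,0,0,0,0])

```text
time_s: 4.1
ee_pos: [0.5253, -0.0573, 0.2226]
tcp_rot: [-0.527, 3.097, 0.0]
contact_force: [0.5, -0.0, 0.2]
width: 0.653
finger_force: 0.0
```

carry_out([
  [0,-0.2,0],
  [0,-0.4,0],
  [0,-0.6,0],
  [0,-0.8,0],
  [0,-1,0],
], grip=[60,60,60,60,60], yaw=[0,0,0,0,0])

```text
time_s: 4.6
ee_pos: [0.5252, -0.1373, 0.2226]
tcp_rot: [-0.526, 3.097, 0.0]
contact_force: [0.0, -0.5, 0.3]
width: 0.654
finger_force: 0.0
```

carry_out([
  [0,-0.2,0],
  [0,-0.4,0],
  [0,-0.6,0],
  [0,-0.8,0],
  [0,-1,0],
], grip=[60,60,60,60,60], yaw=[0,0,0,0,0])

```text
time_s: 5.1
ee_pos: [0.5252, -0.2173, 0.2226]
tcp_rot: [-0.526, 3.097, 0.0]
contact_force: [0.4, 0.9, 0.1]
width: 0.651
finger_force: 0.0
```

carry_out([
  [0,-0.2,0],
  [0,-0.36,0],
  [0,-0.36,0],
  [0,-0.36,0],
  [0,-0.36,0],
], grip=[60,60,60,60,60], yaw=[0,0,0,0,0])

```text
time_s: 5.6
ee_pos: [0.5257, -0.2439, 0.2225]
tcp_rot: [-0.528, 3.097, 0.001]
contact_force: [0.6, 0.1, 0.5]
width: 0.654
finger_force: 0.0
```

```bash
python3 - <<'E'
from h import *
o=robot.get_obs();im,d=snap('wrist','w1');print(o['ee_pos'],o['joints'])
from scipy.spatial.transform import Rotation as R
c=robot.get_calibration('wrist');v,u=np.mgrid[:400,:640]
T=np.eye(4);T[:3,:3]=R.from_rotvec(o['tcp_rot']).as_matrix();T[:3,3]=o['ee_pos'];T=T@c['T_tool_cam']
P=np.stack([(u-c['cx'])/c['fx']*d,(v-c['cy'])/c['fy']*d,d],-1)@T[:3,:3].T+T[:3,3]
hsv=cv2.cvtColor(im,cv2.COLOR_RGB2HSV)
m=(hsv[...,0]>=5)&(hsv[...,0]<=19)&(hsv[...,1]>150)&(d>0)&(P[...,2]>.135)&(P[...,2]<.15)
print(cv2.minAreaRect((P[m][:,:2]*1000).astype(np.float32)),P[m].mean(0))
E
```

```text
[ 0.52571682 -0.24388242  0.22254271] [ 0.22221175  0.33919099  0.19367202  1.78337603 -0.07567544  1.02643389
  2.3532269 ]
((524.2630615234375, -247.96478271484375), (98.91333770751953, 19.18531608581543), 19.77280044555664) [ 0.51894601 -0.2497223   0.14193579]
```

View pics/w1.png

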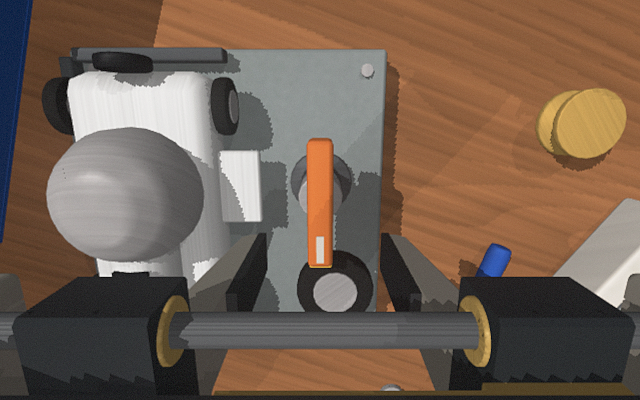

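The wrist view shows the bar between the fingers, centred near (320,203), with both sides clear. Measured from close up it is at (0.5245, -0.2475) and 19.5°.

carry_out([
  [-0.01,-0.04,-0.15],
  [-0.01,-0.04,-0.35],
  [-0.01,-0.04,-0.55],
  [-0.01,-0.04,-0.75],
  [-0.01,-0.04,-0.9],
], grip=[60,60,60,60,60], yaw=[0,0,0,0,0])

```text
time_s: 6.15
ee_pos: [0.5241, -0.2476, 0.1488]
tcp_rot: [0.527, -3.096, -0.001]
contact_force: [-0.5, -0.3, 0.9]
width: 0.651
finger_force: 0.0
```

carry_out([
  [0,0,-0.15],
  [0,0,-0.3],
  [0,0,-0.45],
  [0,0,-0.45],
  [0,0,-0.45],
], grip=[60,60,60,60,60], yaw=[0,0,0,0,0])

```text
time_s: 6.65
ee_pos: [0.5248, -0.2482, 0.1145]
tcp_rot: [0.526, -3.097, -0.0]
contact_force: [-0.2, -0.6, 0.6]
width: 0.655
finger_force: 0.0
```

carry_out([
  [0,0,0],
  [0,0,0],
  [0,0,0],
  [0,0,0],
  [0,0,0],
], grip=[40,25,12,10,10], yaw=[0,0,0,0,0], force=25)

```text
time_s: 7.15
ee_pos: [0.5248, -0.2481, 0.1148]
tcp_rot: [-0.526, 3.097, -0.0]
contact_force: [-0.1, 0.3, 0.6]
width: 0.241
finger_force: 0.0
```

carry_out([
  [0,0,0],
  [0,0,0],
  [0,0,0],
  [0,0,0],
  [0,0,0],
], grip=[10,10,10,10,10], yaw=[0,0,0,0,0])

```text
time_s: 7.65
ee_pos: [0.5245, -0.2472, 0.1147]
tcp_rot: [0.527, -3.096, -0.002]
contact_force: [-3.5, 4.9, 5.5]
width: 0.216
finger_force: 25.0
```

carry_out([
  [0,0,0],
  [0,0,0],
  [0,0,0],
  [0,0,0],
  [0,0,0],
], grip=[10,10,10,10,10], yaw=[-0.015,-0.03,-0.045,-0.06,-0.075])

```text
time_s: 8.15
ee_pos: [0.5246, -0.2472, 0.1147]
tcp_rot: [-0.216, -3.133, -0.002]
contact_force: [-3.6, 5.0, 5.7]
width: 0.216
finger_force: 25.0
```

Forces are low and the grip is firm, so I'll continue the turn.

carry_out([
  [0,0,0],
  [0,0,0],
  [0,0,0],
  [0,0,0],
  [0,0,0],
], grip=[10,10,10,10,10], yaw=[-0.015,-0.03,-0.045,-0.06,-0.075])

```text
time_s: 8.65
ee_pos: [0.5246, -0.2472, 0.1147]
tcp_rot: [-0.942, -2.996, -0.002]
contact_force: [-2.0, 5.1, 5.2]
width: 0.215
finger_force: 25.0
```

carry_out([
  [0,0,0],
  [0,0,0],
  [0,0,0],
  [0,0,0],
  [0,0,0],
], grip=[10,10,10,10,10], yaw=[-0.015,-0.03,-0.045,-0.055,-0.055])

```text
time_s: 9.15
ee_pos: [0.5246, -0.2472, 0.1147]
tcp_rot: [-1.44, -2.791, -0.001]
contact_force: [-3.1, 4.4, 5.9]
width: 0.215
finger_force: 25.0
```

carry_out([
  [0,0,0],
  [0,0,0],
  [0,0,0],
  [0,0,0],
  [0,0,0],
], grip=[20,30,45,60,60], yaw=[0,0,0,0,0])

```text
time_s: 9.65
ee_pos: [0.5248, -0.2485, 0.1145]
tcp_rot: [1.439, 2.792, -0.001]
contact_force: [0.3, -0.7, 0.4]
width: 0.543
finger_force: 0.0
```

carry_out([
  [0,0,0.1],
  [0,0,0.3],
  [0,0,0.5],
  [0,0,0.75],
  [0,0,1],
], grip=[60,60,60,60,60], yaw=[0,0,0,0,0])

```text
time_s: 10.15
ee_pos: [0.525, -0.2484, 0.1968]
tcp_rot: [1.438, 2.791, 0.0]
contact_force: [0.6, -0.5, 0.0]
width: 0.65
finger_force: 0.0
```

```bash
python3 - <<'E'
from h import *
snap('wrist','w2');o=robot.get_obs();print(o['joints'],o['ee_pos'])
E
```

```text
[-0.03569025  0.39168128  0.53776816  1.82048869 -0.23801412  0.98645346
  1.21890175] [ 0.52679113 -0.24941253  0.20012296]
```

View pics/w2.png

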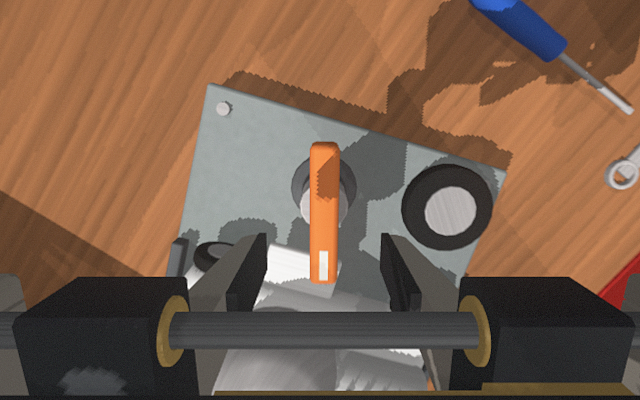

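The bar stayed in line with the turned tool after release (bar upright at columns 310-338), so it turned about 1.29 rad and the clamp is locked. Next I'll go to the green key.

carry_out([
  [0,0.1,0.2],
  [0,0.3,0.4],
  [0,0.5,0.4],
  [0,0.75,0.4],
  [0,1,0.4],
], grip=[60,40,20,0,0], yaw=[0.007,0.015,0.022,0.03,0.037])

```text
time_s: 10.7
ee_pos: [0.5242, -0.1658, 0.2259]
tcp_rot: [-1.098, -2.942, -0.0]
contact_force: [0.3, 0.2, -0.1]
width: 0.329
finger_force: 0.0
```

carry_out([
  [0,0.2,0],
  [0,0.4,0],
  [0,0.6,0],
  [0,0.8,0],
  [0,1,0],
], grip=[0,0,0,0,0], yaw=[0.007,0.015,0.022,0.03,0.037])

```text
time_s: 11.2
ee_pos: [0.5247, -0.0869, 0.2265]
tcp_rot: [-0.751, -3.051, 0.0]
contact_force: [0.8, -0.6, 0.0]
width: 0.005
finger_force: 0.0
```

carry_out([
  [0,0.2,0],
  [0,0.4,0],
  [0,0.6,0],
  [0,0.8,0],
  [0,1,0],
], grip=[0,0,0,0,0], yaw=[0.007,0.015,0.022,0.03,0.037])

```text
time_s: 11.7
ee_pos: [0.5248, -0.0068, 0.2266]
tcp_rot: [0.392, 3.117, 0.0]
contact_force: [0.1, -0.2, 0.2]
width: 0.003
finger_force: 0.0
```

carry_out([
  [0,0.2,0],
  [0,0.4,0],
  [0,0.6,0],
  [0,0.8,0],
  [0,1,0],
], grip=[0,0,0,0,0], yaw=[0,0,0,0,0])

```text
time_s: 12.2
ee_pos: [0.5247, 0.0732, 0.2266]
tcp_rot: [0.395, 3.117, -0.0]
contact_force: [-0.0, 0.1, -0.3]
width: 0.001
finger_force: 0.0
```

carry_out([
  [0,0.2,0],
  [0,0.4,0],
  [0,0.6,0],
  [0,0.8,0],
  [0,1,0],
], grip=[0,0,0,0,0], yaw=[0,0,0,0,0])

```text
time_s: 12.7
ee_pos: [0.5247, 0.1532, 0.2266]
tcp_rot: [0.396, 3.117, -0.0]
contact_force: [0.5, 0.2, -0.5]
width: 0.006
finger_force: 0.0
```

carry_out([
  [0,0.2,0],
  [-0.05,0.4,0],
  [-0.05,0.6,0],
  [-0.05,0.88,0],
  [-0.05,0.88,0],
], grip=[0,0,0,0,0], yaw=[0,0,0,0,0])

```text
time_s: 13.2
ee_pos: [0.5202, 0.2263, 0.2264]
tcp_rot: [-0.39, -3.117, -0.002]
contact_force: [0.1, 0.3, -1.0]
width: 0.008
finger_force: 0.0
```

```bash
python3 - <<'E'
from h import *
o=robot.get_obs();im,d=snap('wrist','w3');print(o['ee_pos'],o['joints'],o['width'],o['contact_force'])
from scipy.spatial.transform import Rotation as R
c=robot.get_calibration('wrist');v,u=np.mgrid[:400,:640]
T=np.eye(4);T[:3,:3]=R.from_rotvec(o['tcp_rot']).as_matrix();T[:3,3]=o['ee_pos'];T=T@c['T_tool_cam']
P=np.stack([(u-c['cx'])/c['fx']*d,(v-c['cy'])/c['fy']*d,d],-1)@T[:3,:3].T+T[:3,3]
hsv=cv2.cvtColor(im,cv2.COLOR_RGB2HSV)
for n,a,b in (('g',45,80),('y',20,35),('b',100,125),('r',0,6)):
    m=(hsv[...,0]>=a)&(hsv[...,0]<=b)&(hsv[...,1]>150)&(hsv[...,2]>90)&(d>0)&(P[...,2]>.085)&(P[...,2]<.1)
    if m.sum()>50: print(n,m.sum(),cv2.minAreaRect((P[m][:,:2]*1000).astype(np.float32)),P[m][:,2].mean())
E
```

```text
[0.5202192  0.22628567 0.22640311] [-0.63240323  0.31390385  0.20178028  1.80954915 -0.07397614  1.0248689
  0.92015673] 0.007813976228890254 [ 0.14542744  0.32746734 -1.01285677]
y 1449 ((565.529052734375, 134.80145263671875), (44.318214416503906, 30.33125877380371), 73.50553131103516) 0.09342182710594452
r 2268 ((502.44854736328125, 151.5704345703125), (44.46602249145508, 42.78961181640625), 74.74390411376953) 0.09377375936195997
```

View pics/w3.png

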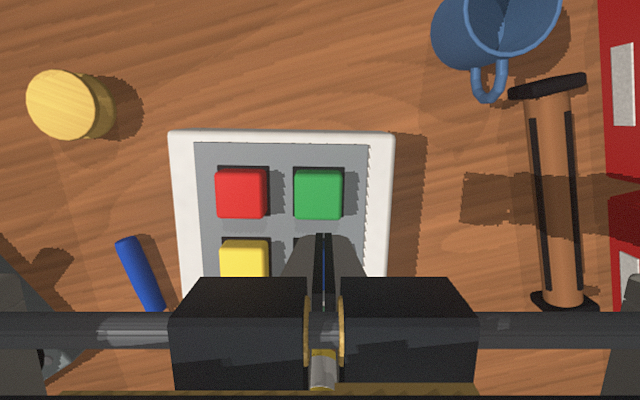

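The wrist view shows the closed fingertips over the console, with green at (318,193), red at (241,193) and yellow at (244,258). The measured key positions match the top view to about 1 mm, so I'll descend on green.

carry_out([
  [0.01,-0.03,-0.2],
  [0.01,-0.03,-0.4],
  [0.01,-0.03,-0.6],
  [0.01,-0.03,-0.8],
  [0.01,-0.03,-1],
], grip=[0,0,0,0,0], yaw=[0,0,0,0,0])

```text
time_s: 13.75
ee_pos: [0.5219, 0.2186, 0.1461]
tcp_rot: [0.4, 3.116, -0.001]
contact_force: [0.8, 0.4, -0.0]
width: 0.007
finger_force: 0.0
```

carry_out([
  [0,0,-0.2],
  [0,0,-0.4],
  [0,0,-0.5],
  [0,0,-0.5],
  [0,0,-0.5],
], grip=[0,0,0,0,0], yaw=[0,0,0,0,0])

```text
time_s: 14.25
ee_pos: [0.522, 0.2196, 0.107]
tcp_rot: [0.399, 3.116, 0.0]
contact_force: [-0.1, -0.3, 0.0]
width: 0.007
finger_force: 0.0
```

carry_out([
  [0,0,-0.07],
  [0,0,-0.14],
  [0,0,-0.21],
  [0,0,-0.28],
  [0,0,-0.28],
], grip=[0,0,0,0,0], yaw=[0,0,0,0,0])

```text
time_s: 14.75
ee_pos: [0.5208, 0.2196, 0.0831]
tcp_rot: [-0.397, -3.115, 0.002]
contact_force: [0.2, 0.1, -1.0]
width: 0.002
finger_force: 0.0
```

carry_out([
  [0,0,-0.01],
  [0,0,-0.02],
  [0,0,-0.03],
  [0,0,-0.03],
  [0,0,-0.03],
], grip=[0,0,0,0,0], yaw=[0,0,0,0,0])

```text
time_s: 15.25
ee_pos: [0.5217, 0.2199, 0.0824]
tcp_rot: [0.398, 3.116, 0.001]
contact_force: [-2.0, -0.5, 6.3]
width: 0.006
finger_force: 2.9
```

Green has bottomed out (6 N, z 0.082). Next I'll lift and move to yellow.

carry_out([
  [0,0,0.25],
  [0,0,0.5],
  [0.2,-0.35,0.5],
  [0.4,-0.7,0.5],
  [0.6,-1,0.5],
], grip=[0,0,0,0,0], yaw=[0,0,0,0,0])

```text
time_s: 15.75
ee_pos: [0.5702, 0.1387, 0.122]
tcp_rot: [0.397, 3.116, 0.0]
contact_force: [0.4, 0.0, 0.7]
width: 0.004
finger_force: 0.0
```

carry_out([
  [0.03,-0.07,0],
  [0.03,-0.07,0],
  [0.03,-0.07,0],
  [0.03,-0.07,-0.05],
  [0.03,-0.07,-0.15],
], grip=[0,0,0,0,0], yaw=[0,0,0,0,0])

```text
time_s: 16.25
ee_pos: [0.5718, 0.1359, 0.1098]
tcp_rot: [0.394, 3.116, 0.002]
contact_force: [0.2, -0.4, -0.4]
width: 0.006
finger_force: 0.0
```

carry_out([
  [0,0,-0.07],
  [0,0,-0.14],
  [0,0,-0.21],
  [0,0,-0.28],
  [0,0,-0.35],
], grip=[0,0,0,0,0], yaw=[0,0,0,0,0])

```text
time_s: 16.75
ee_pos: [0.5722, 0.1343, 0.0818]
tcp_rot: [0.397, 3.116, 0.0]
contact_force: [-10.6, -2.1, 48.6]
width: 0.006
finger_force: 25.0
```

Yellow is firmly bottomed. Next is blue, pressed a little more gently.

carry_out([
  [0,0,0.25],
  [0,0,0.5],
  [0.1,0.3,0.5],
  [0.2,0.6,0.5],
  [0.23,0.86,0.5],
], grip=[0,0,0,0,0], yaw=[0,0,0,0,0])

```text
time_s: 17.25
ee_pos: [0.5913, 0.2042, 0.1218]
tcp_rot: [0.398, 3.115, 0.001]
contact_force: [0.5, -0.3, 0.1]
width: 0.006
finger_force: 0.0
```

carry_out([
  [0,0,0],
  [0,0,0],
  [0,0,0],
  [0,0,-0.05],
  [0,0,-0.15],
], grip=[0,0,0,0,0], yaw=[0,0,0,0,0])

```text
time_s: 17.75
ee_pos: [0.5909, 0.2022, 0.11]
tcp_rot: [0.4, 3.115, 0.001]
contact_force: [-0.0, 0.1, -0.4]
width: 0.008
finger_force: 0.0
```

carry_out([
  [0,0,-0.07],
  [0,0,-0.14],
  [0,0,-0.21],
  [0,0,-0.28],
  [0,0,-0.33],
], grip=[0,0,0,0,0], yaw=[0,0,0,0,0])

```text
time_s: 18.25
ee_pos: [0.5902, 0.2031, 0.0827]
tcp_rot: [-0.397, -3.116, 0.0]
contact_force: [-1.1, 0.4, 0.7]
width: 0.004
finger_force: 0.0
```

Now I'll lift away, high and back over the bench, then check with the top camera.

carry_out([
  [0,0,0],
  [0,0,0.2],
  [0,0,0.5],
  [0,0,0.75],
  [0,0,1],
], grip=[0,0,0,0,0], yaw=[0,0,0,0,0])

```text
time_s: 18.75
ee_pos: [0.5908, 0.2033, 0.1658]
tcp_rot: [0.397, 3.115, 0.001]
contact_force: [0.0, -0.2, 0.1]
width: 0.004
finger_force: 0.0
```

carry_out([
  [-0.2,0,0.2],
  [-0.4,0.2,0.5],
  [-0.6,0.5,1],
  [-0.8,0.8,1],
  [-1,1,1],
], grip=[0,0,0,0,0], yaw=[0,0,0,0,0])

```text
time_s: 19.25
ee_pos: [0.5103, 0.2854, 0.2466]
tcp_rot: [0.395, 3.113, 0.006]
contact_force: [0.1, -0.1, -0.1]
width: 0.005
finger_force: 0.0
```

carry_out([
  [0,0.2,0],
  [-0.2,0.4,0],
  [-0.4,0.6,0],
  [-0.6,0.8,0],
  [-0.6,1,0],
], grip=[0,0,0,0,0], yaw=[0,0,0,0,0])

```text
time_s: 19.75
ee_pos: [0.4616, 0.3644, 0.2441]
tcp_rot: [-0.396, -3.116, -0.001]
contact_force: [0.7, 0.4, -0.1]
width: 0.008
finger_force: 0.0
```

carry_out([
  [0,0.2,0],
  [0,0.4,0],
  [0,0.6,0],
  [0,0.8,0],
  [0,1,0],
], grip=[0,0,0,0,0], yaw=[0,0,0,0,0])

```text
time_s: 20.25
ee_pos: [0.4627, 0.4443, 0.2432]
tcp_rot: [0.398, 3.116, -0.0]
contact_force: [0.3, -0.2, -0.1]
width: 0.004
finger_force: 0.0
```

```bash
python3 - <<'E'
from h import *
im,d=snap('top','top2')
for k,(u,v) in dict(green=(260,234),yellow=(294,213),blue=(267,206),red=(287,240)).items(): print(k,world('top','top2',u,v))
E
```

```text
green [0.5202 0.221  0.0801]
yellow [0.5718 0.1326 0.081 ]
blue [0.5918 0.202  0.0803]
red [0.5032 0.1511 0.0924]
```

View pics/top2.png

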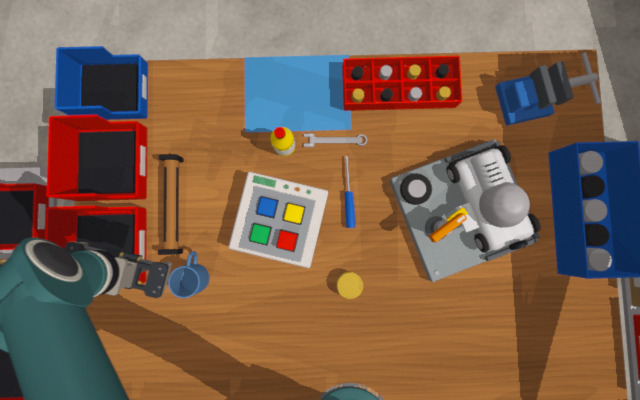

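The top view shows green, yellow and blue down (z about 0.081) and red up (0.092). The handle at (449,223) has turned with its tongue over the lip, and the loose things are where they were.

```bash
python3 -c "
from plant import robot
print(robot.job_done())"
```

```text
the job is handed in; nothing more can be done
None
```

I locked the clamp, then latched green, yellow and blue in that order; red stayed up and the loose things were not moved. I handed the job in at about 20 s of the 59 s limit; no verdict was shown.

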